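# Clear the ramekin out of the filter bin, stow the filter, shut the lid

## Task

Someone has left a ramekin in one of the two compartments of the filter bin: lift it out and stand it upright, wholly on the square cork mat. Then stand the loose cone filter, wide rim down, on the floor of the compartment you cleared, so that each compartment holds one upright filter, and swing the blue lid fully shut. Set the ramekin and the filter down rather than dropping them, never tip the ramekin over, and leave the other things on the bench where they are.

Things in the scene. Friction and masses are not known exactly. Their poses are not given: they have to be found in the camera images.
- bin: Grey plastic bin fixed to the bench: 150 mm (x) by 290 mm (y), 85 mm high, walls and floor 5 mm, split by a wall (5 mm thick, 73 mm high) at y = 0 into two compartments of 140 (x) by 137 mm (y). Origin: centre of its underside, z up, +x away from the robot. The lid is hinged on its far (+x) upper edge.
- bay_a (a point): Centre of the floor (upper face, 5 mm above the bench) of the bin's +y compartment.
- bay_b (a point): Centre of the floor (upper face, 5 mm above the bench) of the bin's -y compartment.
- lid (a joint): Angle of the blue lid in rad: 0 = shut flat on the bin, about 1.57 = upright, 2.2 = fully open, leaning away from the robot. The hinge is stiff: the lid stays where it is left. Starts open at 1.8 to 2.1.
- lid_hinge (a point): Middle of the lid's hinge axis, which runs along the bin's y: 75 mm in +x from the bin's centre, 85 mm above the bench. The lid is a blue plate 152 mm from hinge to free edge, 294 mm wide, 8 mm thick plus a 3 mm raised panel on its outer face, with a steel spring clip at the middle of its free edge.
- lid_edge (a point): Point on the lid's outer face at the middle of its free edge, 150 mm from the hinge axis (the top of the lid while it stands open). The outer face looks up when shut and away from the robot when open.
- ramekin: White ceramic ramekin, straight fluted sides, 64 mm outer diameter, 55 mm high, wall 5 mm, open top, about 200 g. Origin: centre of its underside, z up. Starts upright in the compartment that has no filter.
- cork_mat: Square cork mat 150 by 150 mm, 5 mm thick, fixed on the bench to one side of the bin. Origin: centre of its underside; its x and y run along its sides.
- round_pad: Round black rubber pad, 120 mm diameter, 5 mm thick, fixed on the bench to the other side of the bin; the loose filter starts on it. Origin: centre of its underside.
- filter_1: One of two identical steel cone filters: round rim 84 mm across, 8 mm thick at the bottom; cone from 70 mm across above it to 38 mm at 40 mm up; straight white plastic cap 36 mm across from 40 to 72 mm height (grip it there). 120 g. Origin: centre of the underside, z up. One starts in a bin compartment, the other on the round pad; which is which varies.
- filter_2: One of two identical steel cone filters: round rim 84 mm across, 8 mm thick at the bottom; cone from 70 mm across above it to 38 mm at 40 mm up; straight white plastic cap 36 mm across from 40 to 72 mm height (grip it there). 120 g. Origin: centre of the underside, z up. One starts in a bin compartment, the other on the round pad; which is which varies.
- rod: Bystander, to be left where it is: steel rod 160 mm long, 16 mm thick, with two 20 mm square collars, lying behind a mat. Origin: centre, underside; x along the rod.
- scrubber: Bystander, to be left where it is: beech toothbrush-style scrubber, 180 mm long, 22 mm wide, 22 mm high, lying between robot and bin. Origin: centre, underside; x towards its head.
- jar: Bystander, to be left where it is: closed jar, 72 mm diameter, 90 mm high. Origin: centre of the underside.
- bottle: Bystander, to be left where it is: white plastic bottle, 68 mm diameter, 190 mm high, behind the bin. Origin: centre of the underside.
- mug: Bystander, to be left where it is: white mug, 80 mm diameter, 90 mm high, behind the bin. Origin: centre of the underside.
- tin: Bystander, to be left where it is: closed tin, 76 mm diameter, 100 mm high, to the right. Origin: centre of the underside.
- dustbrush: Bystander, to be left where it is: hand brush 200 mm long, lying to the left. Origin: its underside, middle; x along the brush.
Not all that is in view belongs to the job. Leave any pink look-alike of the ramekin alone.

How it is judged:
By the outcome, as a careful person would: the job done as asked, in the order asked, and still so for the second after the job is handed in, with the robot touching nothing.
It also fails if it takes over 72 s, if anything falls off the work surface, if the arm or the gripper's body presses on something with over 40 N, if the wrist force passes 120 N, or if a joint passes its speed limit or range.

## Robot

A 7-joint arm with a two-finger parallel gripper is mounted at the origin on the work surface. World frame = base frame: x ahead of the robot, y to its left, z up, the work surface at z = 0. Lengths are in m, angles in rad, forces in N, time in s.
With the tool pointing down it reaches from about 0.425 to 0.925 m from the base axis. Payload 6.8 kg.
Tool frame: the origin (TCP) lies between the finger pads; the fingertips stand r.tips_ahead ahead of it and the grasp point (between the pads) lies 5 mm behind it (r.tips_ahead is the distance from the TCP to the fingertips, in m); z points along the fingers, y is the line along which they close (so a half turn about z gives the same grasp; the last joint's range is limited). The gripper opens to 85 mm and grips with 20 to 120 N. Pads are 22 mm wide; open, the fingers measure 114 mm over their backs; the gripper's body (76 mm by 85 mm) begins 54 mm behind the grasp point. The pads swing forward as they close: fully open they stand 13 mm farther back than shut.
Start: joints at [1.116, 0.477, 0.022, 1.555, -0.011, 1.109, -0.083], TCP at [0.229, -0.635, 0.245] pointing down, gripper open.
Joint ranges: [-2.96, 2.96], [-0.34, 2.1], [-1.41, 1.46], [0.24, 2.44], [-1.37, 4.51], [0.17, 1.92], [-2.96, 2.96]. Speed limits (rad/s): [2.39, 2.39, 3.14, 3.14, 3.14, 3.14, 3.14].

## Interface

Orientations are given as a rotation vector (axis times angle).
In Python, from bench import r gives the robot as it stands.
- The arm moves only by the tool move_arm, never from a script. Its argument "rows" is one flat list of numbers, 4 for each row, row after row: the shift along the tool's x, y, z in cm, then the turn about the tool's z in degrees. In form: [tx, ty, tz, twist, tx, ty, tz, twist, ...]. A call has 1 to 10 rows; each row is the pose to reach, as a shift and turn from the pose commanded when the call began, along the tool's axes at that moment; what a row does not reach only later rows make up. A row lasts 1/8 s, in which the tool goes at most 62.5 mm and 10.7 degrees, less where a joint would pass 70% of its speed; a pose out of reach is approached as far as the arm can. A call with a gripper value outside its range is refused whole. "fingers" is the opening, from 0 (shut) to 1 (fully open), set as the call begins (left out, the last holds). The fingers move at their own pace and stop on an object; "newtons" is the grip in N (left out, the last holds). Time passes only in rows, so rows that repeat a pose let the fingers close. It gives the time, the measured TCP pose, the force, the opening and the grip force at its end, in the units of the state.
- r.get_obs(): the state, without advancing time (a new reading comes with each control period).
- r.grab_frame(name): name is "scene" or "top"; returns the picture (384x512x3 uint8, blue, green, red); there is no depth.
- r.camera_params(name): a dict with "fx", "fy", "cx", "cy" (pixels), "world_from_camera" (4x4, takes a point from camera to world coordinates). Camera axes: x right, y down, z forward; pixel columns grow to the right and rows downward; lengths in m; the calibration is good to about 2 mm. A picture is of the moment at which its call begins. camera_params takes no time and is no camera call.
- r.hand_in(): hands the job in; it is judged then, once.
The state is a dict: "clock": time; "joints": joint angles; "qvel": joint speeds; "tau": joint torques, N m; "tcp_pos": TCP position; "orientation": TCP orientation; "contact_force": force on the tool from outside, world axes, zero at the start; "moment": the same for the moment, N m; "grip_width": finger opening in m; "gripper_force": force on a finger pad.
Only numpy, scipy, OpenCV 4.12 (cv2) and the standard library are available. Lean on these libraries where they do the work, as an engineer would, in place of code of your own. Each camera call takes 0.05 s, during which the arm holds its last target. There are 200 camera calls.

## Working session

There is one attempt and no reset: what is moved stays moved. The work goes in short steps, Python scripts to look and compute and a tool call to move; the robot and the scene stay as the last step left them, time stands still between calls to the robot, and variables do not carry over. Pictures are saved under pics/ and viewed, at most 10 in all, crops included, and the job is handed in when it is done.

Besides the shell and the picture viewer there is one more tool, called after "Request:" in YAML: its name, and indented under it one key for each argument. move_arm: Moves the arm, as the interface text tells. Its arguments: {"type":"object","properties":{"rows":{"type":"array"},"fingers":{"type":"number"},"newtons":{"type":"number"}},"required":["rows"]}

```bash
ls; mkdir -p pics; python3 - <<'E'
from bench import r
import cv2,numpy as np
a=r.grab_frame("scene");b=r.grab_frame("top")
cv2.imwrite("pics/s0.png",a);cv2.imwrite("pics/t0.png",b)
for n in("scene","top"):
    c=r.camera_params(n);print(c["fx"],c["fy"],c["cx"],c["cy"]);print(np.round(c["world_from_camera"],4))
o=r.get_obs();print(o["tcp_pos"],o["orientation"],o["grip_width"],r.tips_ahead)
E
```

```text
pics
439.24422863746497 439.24422863746497 254.20915090471263 193.31294043328748
[[ 0.1145  0.8545 -0.5066  1.3188]
 [ 0.9934 -0.095   0.0643 -0.1093]
 [ 0.0069 -0.5107 -0.8598  1.3759]
 [ 0.      0.      0.      1.    ]]
421.0298725607686 421.0298725607686 253.6062512347057 196.42721194083026
[[-4.0200e-02 -9.7210e-01  2.3120e-01  2.6820e-01]
 [-9.9920e-01  3.9000e-02 -9.5000e-03  1.2800e-02]
 [ 2.0000e-04 -2.3140e-01 -9.7290e-01  1.4302e+00]
 [ 0.0000e+00  0.0000e+00  0.0000e+00  1.0000e+00]]
[ 0.22925602 -0.63435186  0.24443356] [-3.09294654e+00 -5.41801197e-01  6.23833305e-04] 0.08518254523138638 0.014
```

View pics/s0.png

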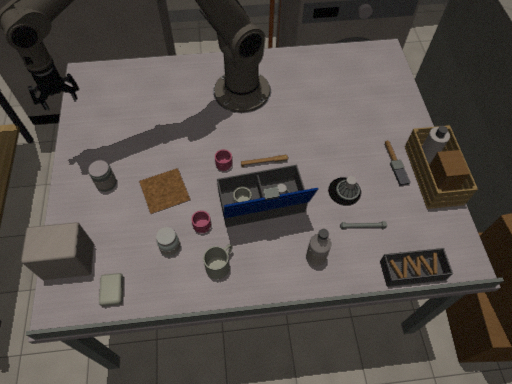

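View pics/t0.png

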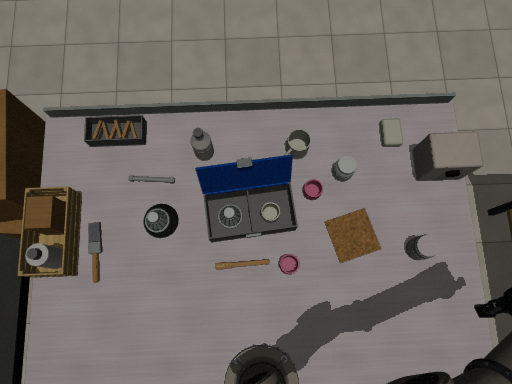

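The scene view shows the bin at about (263,195) with the blue lid open and the mat at (165,190). The round pad with the loose filter is at (345,190). The top view shows a white cup in the bin's right (-y) compartment at (270,212) and a filter in the left one at (230,216). The loose filter is at (157,220) and the mat at (353,235).

Could be taken for the ramekin, in top pixels: the white cup in the bin (270,212), pink cups (313,189) and (289,264), mug (298,143), jar (345,168). I choose (270,212): it's white and in the bin.

```bash
cat > h.py <<'E'
from bench import r
import cv2,numpy as np
from scipy.spatial.transform import Rotation as R
def ray(n,u,v,z):
    c=r.camera_params(n);T=np.array(c["world_from_camera"])
    d=T[:3,:3]@[(u-c["cx"])/c["fx"],(v-c["cy"])/c["fy"],1];o=T[:3,3]
    return np.round((o+d*(z-o[2])/d[2])[:2],4)
def proj(n,p):
    c=r.camera_params(n);T=np.linalg.inv(c["world_from_camera"]);q=T[:3,:3]@p+T[:3,3]
    return np.array([c["fx"]*q[0]/q[2]+c["cx"],c["fy"]*q[1]/q[2]+c["cy"]])
def rel(p,yaw=None,z=None):
    "target world TCP -> tool shift cm, given current pose"
    o=r.get_obs();M=R.from_rotvec(o["orientation"])
    return np.round(100*M.inv().apply(np.array(p)-o["tcp_pos"]),2)
def yaw(): 
    m=R.from_rotvec(r.get_obs()["orientation"]).as_matrix();return np.degrees(np.arctan2(m[1,1],m[0,1])) # closing axis heading
E
python3 - <<'E'
from h import *
t=cv2.imread("pics/t0.png")
c=cv2.resize(t[150:275,135:390],None,fx=3,fy=3,interpolation=cv2.INTER_CUBIC);cv2.imwrite("pics/t0c.png",c)
s=cv2.imread("pics/s0.png")
c=cv2.resize(s[140:240,130:370],None,fx=3.3,fy=3.3,interpolation=cv2.INTER_CUBIC);cv2.imwrite("pics/s0c.png",c)
hsv=cv2.cvtColor(t,cv2.COLOR_BGR2HSV)
m=cv2.inRange(hsv,(8,90,60),(25,255,255));m[:, :310]=0;m[:200]=0;m[:,400:]=0
k=max(cv2.findContours(m,0,2)[0],key=cv2.contourArea);rc=cv2.minAreaRect(k);print("mat",rc,[ray("top",*p,.005) for p in cv2.boxPoints(rc)],ray("top",*rc[0],.005))
m=cv2.inRange(hsv,(0,0,0),(179,255,45));m[:,:135]=0;m[:,188:]=0;m[:195]=0;m[245:]=0
k=max(cv2.findContours(m,0,2)[0],key=cv2.contourArea);e=cv2.minEnclosingCircle(k);print("pad",e,ray("top",*e[0],.005))
print(yaw())
E
```

```text
mat ((352.2936706542969, 234.96697998046875), (45.455177307128906, 42.98838424682617), 68.8387451171875) [array([ 0.5087, -0.2391]), array([ 0.5575, -0.382 ]), array([ 0.4092, -0.4226]), array([ 0.3629, -0.2827])] [ 0.4586 -0.3315]
pad ((160.7244873046875, 220.2755126953125), 17.417804718017578) [0.5356 0.3209]
-70.12826295381046
```

View pics/t0c.png

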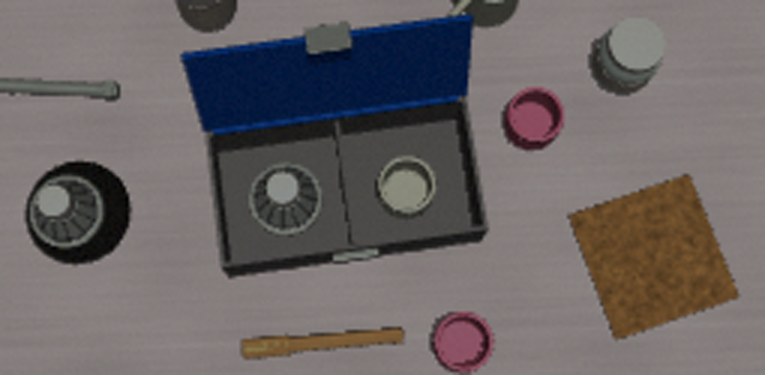

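View pics/s0c.png

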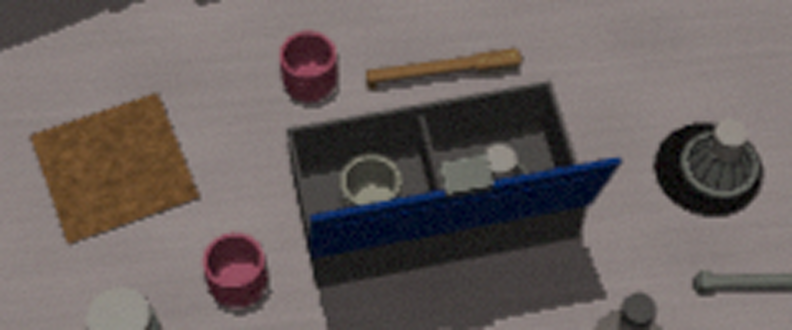

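The crops show a white fluted cup at crop (406,185), which is full (270,211.5), sitting alone in the -y compartment: that's the ramekin. The pink ones lie outside the bin. The loose filter's cap is at crop (54,200) on the black pad.

```bash
cat >> h.py <<'E'
def T(u,v,z): return ray("top",(u+.5)/3-.5+135,(v+.5)/3-.5+150,z)
def S(u,v,z): return ray("scene",(u+.5)/3.3-.5+130,(v+.5)/3.3-.5+140,z)
E
python3 - <<'E'
from h import *
print("ram",T(406,185,.06),S(371,182,.06))
print("ram diam",np.linalg.norm(T(377,185,.06)-T(435,185,.06)))
print("cap",T(54,200,.077),S(731,132,.077),"rim",T(66,211,.009),S(720,165,.011))
print("mat",S(36,134,.005),S(157,95,.005),S(198,199,.005),S(70,242,.005), np.mean([S(36,134,.005),S(157,95,.005),S(198,199,.005),S(70,242,.005)],0))
print("bin T",T(227,266,.085),T(485,230,.085),T(467,98,.085),T(209,130,.085))
print("bin S near",S(289,130,.085),S(550,84,.085))
print("div",T(337,122,.078),T(351,245,.078))
print("filt in bin cap",T(283,186,.077),S(500,158,.077))
e=T(470,17,.22),T(183,53,.22),T(328,26,.22);print("lid top edge at z .22",e)
print("pink",T(534,115,.055),T(463,338,.055), "jar",T(635,44,.09),S(120,318,.09))
E
```

```text
ram [ 0.5409 -0.0529] [ 0.5447 -0.0535]
ram diam 0.06414873342475283
cap [0.5362 0.3317] [0.5355 0.3326] rim [0.5364 0.3339] [0.5367 0.3332]
mat [ 0.409  -0.4169] [ 0.3712 -0.2813] [ 0.5129 -0.2405] [ 0.5509 -0.3785] [ 0.461  -0.3293]
bin T [0.4554 0.1439] [ 0.4831 -0.1342] [ 0.6309 -0.1238] [0.606  0.1612]
bin S near [ 0.4864 -0.1341] [0.4587 0.1495]
div [0.6112 0.0206] [0.4737 0.0105]
filt in bin cap [0.5418 0.0822] [0.5405 0.0835]
lid top edge at z .22 (array([ 0.6789, -0.1182]), array([0.6526, 0.1713]), array([0.6751, 0.0252]))
pink [ 0.6162 -0.2009] [ 0.3713 -0.1063] jar [ 0.6841 -0.3135] [ 0.6883 -0.3131]
```

```bash
python3 - <<'E'
from h import *
print(rel([.543,-.053,.25]), rel([.543,-.053,.15]))
E
```

```text
[ 49.27 -44.01  -0.49] [ 49.27 -43.99   9.51]
```

Request:
move_arm:
  rows: [2.5,-2.2,0,0,7,-6.2,0,2,12,-10.7,0,5,17,-15.2,0,8,22,-19.6,0,11,27,-24.1,0,14,32,-28.6,0,14.4,37,-33,0,14.4,42,-37.5,0,14.4,46.5,-41.5,0,14.4]
  fingers: 0.92

```text
clock: 1.35
tcp_pos: [0.512, -0.1109, 0.2452]
orientation: [3.138, 0.149, -0.0]
contact_force: [0.4, -0.3, 0.4]
grip_width: 0.0784
gripper_force: 0.0
```

```bash
python3 - <<'E'
from h import *
o=r.get_obs();print(o["clock"],o["tcp_pos"],o["contact_force"],o["grip_width"],yaw())
print(rel([.543,-.053,.11]),rel([.543,-.053,.034]))
E
```

```text
1.35 [ 0.51200691 -0.1109174   0.24524561] [ 0.4040305  -0.28631289  0.41577562] 0.07835677104725987 -84.54587712881104
[ 3.64 -5.47 13.52] [ 3.64 -5.48 21.12]
```

Request:
move_arm:
  rows: [0,0,2,0,0,0,5,0,0,0,8,0,0,0,8,0,0,0,8,0]

```text
clock: 1.98
tcp_pos: [0.5121, -0.1128, 0.1662]
orientation: [3.138, 0.15, 0.001]
contact_force: [0.0, -0.5, -0.2]
grip_width: 0.0788
gripper_force: 0.0
```

```bash
python3 - <<'E'
from h import *
o=r.get_obs();print(o["clock"],o["tcp_pos"],o["contact_force"],o["grip_width"],yaw())
print(rel([.543,-.053,.11]),rel([.543,-.053,.034]))
E
```

```text
1.975 [ 0.51206678 -0.11275333  0.1661559 ] [ 0.03055864 -0.50762566 -0.22509133] 0.07884264564601387 -84.53916302948203
[ 3.64 -5.65  5.62] [ 3.64 -5.66 13.22]
```

Request:
move_arm:
  rows: [1.8,-2.8,0,0,3.6,-5.7,1,0,3.6,-5.7,3,0,3.6,-5.7,4.5,0,3.6,-5.7,4.5,0]

```text
clock: 2.6
tcp_pos: [0.5414, -0.0531, 0.1199]
orientation: [3.138, 0.148, -0.002]
contact_force: [-0.3, -0.3, 0.2]
grip_width: 0.0786
gripper_force: 0.0
```

```bash
python3 - <<'E'
from h import *
a=r.grab_frame("scene");b=r.grab_frame("top")
f=lambda i:cv2.resize(i,None,fx=4,fy=4,interpolation=cv2.INTER_CUBIC)
cv2.imwrite("pics/c1.png",np.hstack([f(a[150:230,200:295]),f(b[165:245,215:310])]))
o=r.get_obs();print(o["clock"],o["tcp_pos"],o["grip_width"],yaw());print(rel([.543,-.053,.034]))
print(proj("scene",[.543,-.053,.06]),proj("top",[.543,-.053,.06]))
E
```

```text
2.7 [ 0.54225865 -0.05311668  0.1209526 ] 0.0785672243612175 -84.59121308068886
[ 0.07 -0.01  8.7 ]
[242.16016806 194.37846383] [270.0016963  210.69939015]
```

View pics/c1.png

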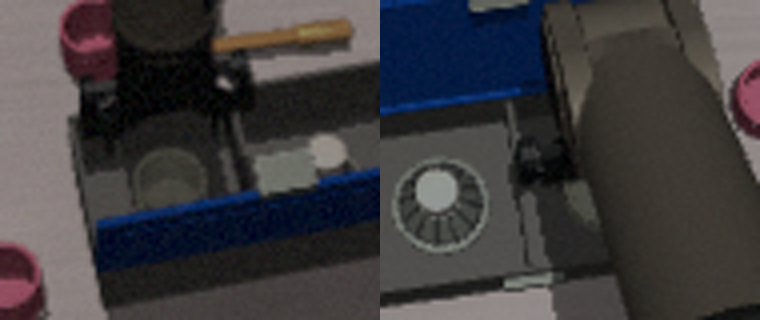

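The left half (scene) shows the open fingers at crop (97,105) and (233,85), straddling the ramekin rim at (170,170). The arm hides the ramekin in the right half. Alignment is good, so I descend.

Request:
move_arm:
  rows: [0,0,2,0,0,0,4.5,0,0,0,6.5,0,0,0,8,0,0,0,8.7,0,0,0,8.7,0]

```text
clock: 3.45
tcp_pos: [0.5421, -0.0526, 0.0334]
orientation: [3.138, 0.15, 0.0]
contact_force: [-0.1, 0.7, -0.5]
grip_width: 0.0786
gripper_force: 0.0
```

Request:
move_arm:
  rows: [0,0,0,0,0,0,0,0,0,0,0,0,0,0,0,0,0,0,0,0]
  fingers: 0.5
  newtons: 40

```text
clock: 4.08
tcp_pos: [0.5425, -0.0525, 0.0342]
orientation: [3.138, 0.15, 0.002]
contact_force: [-1.1, -0.1, 4.9]
grip_width: 0.0621
gripper_force: 44.1
```

Request:
move_arm:
  rows: [0,0,-1,0,0,0,-3,0,0,0,-6,0,0,0,-9,0,0,0,-11,0,0,0,-12,0,0,0,-12,0]

```text
clock: 4.95
tcp_pos: [0.5421, -0.0525, 0.1538]
orientation: [3.138, 0.15, 0.002]
contact_force: [-0.5, -0.6, -1.4]
grip_width: 0.0617
gripper_force: 44.2
```

```bash
python3 - <<'E'
from h import *
o=r.get_obs();print(o["clock"],o["tcp_pos"],o["contact_force"],o["grip_width"])
print(rel([.460,-.330,.154]),rel([.460,-.330,.035]))
E
```

```text
4.95 [ 0.54211629 -0.05253266  0.15377466] [-0.48999124 -0.55406279 -1.44632437] 0.061689143318955725
[-10.82  26.84  -0.03] [-10.83  26.84  11.87]
```

Request:
move_arm:
  rows: [-0.8,2,0,0,-2.4,6,0,0,-4,10,0,0,-5.6,14,0,0,-7.2,18,0,0,-8.8,22,0,0,-10,25,0,0,-10.8,26.8,0,0,-10.8,26.8,2,0,-10.8,26.8,4,0]

```text
clock: 6.2
tcp_pos: [0.46, -0.329, 0.1123]
orientation: [-3.137, -0.151, 0.0]
contact_force: [1.0, -0.3, -2.3]
grip_width: 0.0616
gripper_force: 44.2
```

```bash
python3 - <<'E'
from h import *
o=r.get_obs();print(o["clock"],o["tcp_pos"],o["contact_force"],o["grip_width"])
print(rel([.460,-.330,.035]))
E
```

```text
6.2 [ 0.46002668 -0.32896322  0.11230038] [ 0.9924914  -0.2751331  -2.31412263] 0.061640785665471286
[-0.01  0.11  7.73]
```

Request:
move_arm:
  rows: [0,0,1.5,0,0,0,3.5,0,0,0,5.3,0,0,0,6.5,0,0,0,7.1,0,0,0,7.4,0,0,0,7.6,0,0,0,7.7,0,0,0,7.7,0]

```text
clock: 7.32
tcp_pos: [0.4601, -0.3296, 0.0365]
orientation: [3.138, 0.15, 0.001]
contact_force: [0.2, 0.2, -2.5]
grip_width: 0.0616
gripper_force: 44.2
```

Request:
move_arm:
  rows: [0,0,0.1,0,0,0,0.2,0,0,0,0.25,0,0,0,0.25,0]

```text
clock: 7.82
tcp_pos: [0.46, -0.3296, 0.0342]
orientation: [3.138, 0.15, 0.0]
contact_force: [-2.1, -0.0, 5.6]
grip_width: 0.0617
gripper_force: 44.7
```

Request:
move_arm:
  rows: [0,0,0,0,0,0,0,0,0,0,0,0,0,0,0,0]
  fingers: 0.95

```text
clock: 8.32
tcp_pos: [0.46, -0.3296, 0.0338]
orientation: [3.138, 0.15, 0.0]
contact_force: [-0.4, -0.1, -0.2]
grip_width: 0.081
gripper_force: 0.0
```

Request:
move_arm:
  rows: [0,0,-1,0,0,0,-3,0,0,0,-7,0,0,0,-12,0,0,0,-17,0,0,0,-20,0,0,0,-20,0]

```text
clock: 9.2
tcp_pos: [0.4614, -0.3304, 0.2374]
orientation: [3.134, 0.15, 0.008]
contact_force: [-0.1, 0.8, 0.2]
grip_width: 0.0806
gripper_force: 0.0
```

```bash
python3 - <<'E'
from h import *
o=r.get_obs();print(o["clock"],o["tcp_pos"],o["contact_force"],o["grip_width"],o["joints"])
print(rel([.536,.332,.234]))
E
```

```text
9.2 [ 0.46139106 -0.3303578   0.23735549] [-0.11962261  0.75577246  0.21071345] 0.0806481411456126 [ 0.64896443  0.31339782 -0.16960862  1.82118184  0.06222947  1.00581556
 -1.02097805]
[ 13.73 -65.23   0.15]
```

Request:
move_arm:
  rows: [0.4,-2,0,0,1.4,-6.5,0,0,2.4,-11.5,0,0,3.5,-16.5,0,0,4.5,-21.5,0,0,5.6,-26.5,0,0,6.6,-31.5,0,0,7.7,-36.5,0,0,8.7,-41.5,0,0,9.8,-46.5,0,0]
  fingers: 0.75

```text
clock: 10.45
tcp_pos: [0.5112, 0.1452, 0.2324]
orientation: [3.137, 0.152, -0.005]
contact_force: [0.9, 0.1, -0.2]
grip_width: 0.0641
gripper_force: 0.0
```

```bash
python3 - <<'E'
from h import *
a=r.grab_frame("scene");b=r.grab_frame("top")
f=lambda i:cv2.resize(i,None,fx=4,fy=4,interpolation=cv2.INTER_CUBIC)
cv2.imwrite("pics/c2.png",np.hstack([f(a[150:240,130:225]),f(b[190:280,310:405])]))
o=r.get_obs();print(o["clock"],o["tcp_pos"],o["qvel"].round(2) if hasattr(o["qvel"],'round') else o["qvel"])
print(rel([.536,.3325,.13]))
E
```

```text
10.55 [0.51091615 0.15066386 0.23283   ] [ 0.06 -0.02  0.07  0.03  0.02  0.02  0.07]
[  4.44 -17.78  10.34]
```

View pics/c2.png

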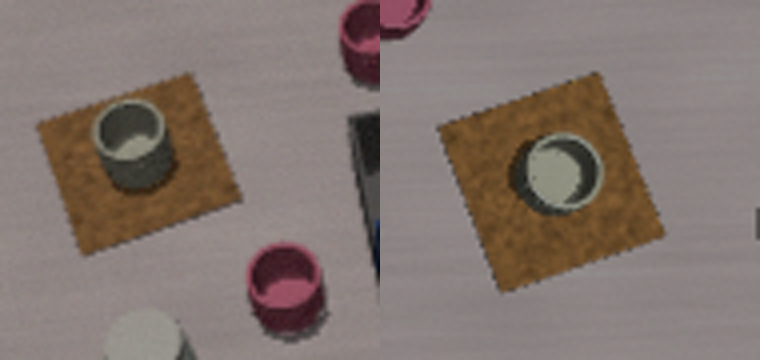

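The ramekin stands upright in the middle of the mat, with its rim at crop (130,130) in the scene view and (565,172) in the top view. On to the filter.

Request:
move_arm:
  rows: [1,-4,0,0,2.2,-9,0,0,3.4,-13.5,0,0,4.4,-17.7,1,0,4.4,-17.7,4,0,4.4,-17.7,7.5,0,4.4,-17.7,9.5,0,4.4,-17.7,9.5,0]

```text
clock: 11.55
tcp_pos: [0.5386, 0.3223, 0.1369]
orientation: [3.136, 0.151, -0.006]
contact_force: [1.2, -0.2, 0.8]
grip_width: 0.0639
gripper_force: 0.0
```

```bash
python3 - <<'E'
from h import *
o=r.get_obs();print(o["clock"],o["tcp_pos"],o["grip_width"])
print(rel([.536,.3325,.058]))
E
```

```text
11.55 [0.53861199 0.32225585 0.13686954] 0.063858292471854
[-0.13 -1.06  7.89]
```

Request:
move_arm:
  rows: [-0.1,-1.1,0,0,-0.1,-1.1,2,0,-0.1,-1.1,4.5,0,-0.1,-1.1,6.5,0,-0.1,-1.1,7.7,0,-0.1,-1.1,8.1,0,-0.1,-1.1,8.1,0]

```text
clock: 12.42
tcp_pos: [0.5383, 0.3341, 0.058]
orientation: [-3.138, -0.15, -0.0]
contact_force: [0.0, -0.6, -0.5]
grip_width: 0.064
gripper_force: 0.0
```

Request:
move_arm:
  rows: [0,0,0,0,0,0,0,0,0,0,0,0,0,0,0,0,0,0,0,0]
  fingers: 0.2
  newtons: 40

```text
clock: 13.05
tcp_pos: [0.5386, 0.3344, 0.0587]
orientation: [-3.137, -0.15, -0.002]
contact_force: [-0.5, -0.9, 6.0]
grip_width: 0.035
gripper_force: 40.5
```

Request:
move_arm:
  rows: [0,0,-1,0,0,0,-3,0,0,0,-6,0,0,0,-9,0,0,0,-11,0,0,0,-12,0,0,0,-12,0]

```text
clock: 13.92
tcp_pos: [0.5382, 0.3339, 0.1782]
orientation: [-3.138, -0.15, -0.001]
contact_force: [-0.0, 0.3, -1.8]
grip_width: 0.035
gripper_force: 40.1
```

```bash
python3 - <<'E'
from h import *
o=r.get_obs();print(o["clock"],o["tcp_pos"],o["grip_width"],o["contact_force"])
print(rel([.552,-.058,.175]))
E
```

```text
13.925 [0.53821648 0.33389158 0.17815864] 0.0350266383197447 [-0.00561286  0.2634667  -1.83319413]
[-2.36 39.14  0.31]
```

Request:
move_arm:
  rows: [-0.1,2,0,0,-0.4,6,0,0,-0.6,10.5,0,0,-0.9,15,0,0,-1.2,20,0,0,-1.5,25,0,0,-1.8,30,0,0,-2.1,34.5,0,0,-2.3,37.5,0,0,-2.4,39.1,0,0]

```text
clock: 15.18
tcp_pos: [0.5501, -0.061, 0.1768]
orientation: [3.138, 0.144, -0.004]
contact_force: [1.0, 0.0, -1.5]
grip_width: 0.0347
gripper_force: 40.2
```

Request:
move_arm:
  rows: [0,0,1,0,0,0,2,0,0,0,2,0]

```text
clock: 15.55
tcp_pos: [0.5505, -0.0559, 0.1564]
orientation: [-3.137, -0.154, 0.004]
contact_force: [0.0, 0.0, -1.2]
grip_width: 0.0351
gripper_force: 40.2
```

```bash
python3 - <<'E'
from h import *
o=r.get_obs();print(o["clock"],o["tcp_pos"],o["grip_width"],o["contact_force"])
print(rel([.552,-.058,.0585]))
a=r.grab_frame("scene");b=r.grab_frame("top")
f=lambda i:cv2.resize(i,None,fx=4,fy=4,interpolation=cv2.INTER_CUBIC)
cv2.imwrite("pics/c3.png",np.hstack([f(a[150:240,205:300]),f(b[150:240,210:305])]))
E
```

```text
15.55 [ 0.5505461  -0.05590354  0.15640167] 0.0351334303565967 [ 0.00814059  0.03784135 -1.1835016 ]
[0.15 0.23 9.79]
```

View pics/c3.png

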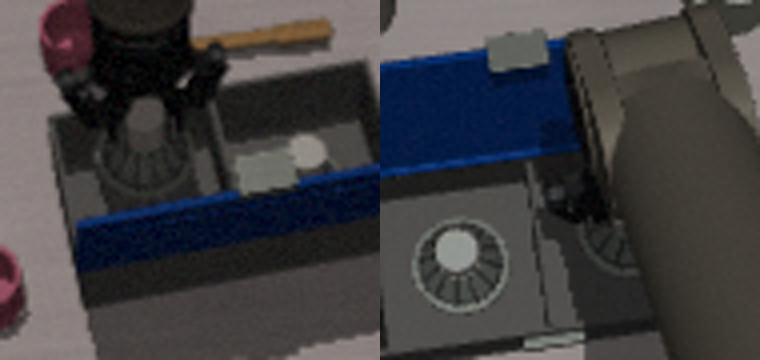

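The filter hangs upright between the fingers over the right-hand compartment, with its cap at crop (148,120). The other filter is untouched in the left one. I'll lower it gently.

Request:
move_arm:
  rows: [0.1,0.2,1.5,0,0.1,0.2,3.5,0,0.1,0.2,5.5,0,0.1,0.2,7.3,0,0.1,0.2,8.5,0,0.1,0.2,9.2,0,0.1,0.2,9.5,0,0.1,0.2,9.6,0,0.1,0.2,9.6,0]

```text
clock: 16.77
tcp_pos: [0.553, -0.0595, 0.0622]
orientation: [3.138, 0.15, 0.001]
contact_force: [-0.3, 0.2, -1.4]
grip_width: 0.035
gripper_force: 40.2
```

Request:
move_arm:
  rows: [0,0,0.1,0,0,0,0.2,0,0,0,0.25,0,0,0,0.25,0]

```text
clock: 17.27
tcp_pos: [0.5526, -0.0595, 0.0593]
orientation: [-3.138, -0.15, 0.0]
contact_force: [-0.1, 0.4, -2.0]
grip_width: 0.0351
gripper_force: 40.2
```

Request:
move_arm:
  rows: [0,0,0.05,0,0,0,0.1,0,0,0,0.15,0,0,0,0.15,0]

```text
clock: 17.77
tcp_pos: [0.5527, -0.0595, 0.0587]
orientation: [3.138, 0.15, 0.0]
contact_force: [-3.8, -0.0, 8.9]
grip_width: 0.035
gripper_force: 41.3
```

Contact with the floor. Release and rise.

Request:
move_arm:
  rows: [0,0,0,0,0,0,0,0,0,0,0,0,0,0,0,0]
  fingers: 0.7

```text
clock: 18.27
tcp_pos: [0.5527, -0.0595, 0.0577]
orientation: [-3.138, -0.15, 0.0]
contact_force: [-0.7, -0.4, -2.1]
grip_width: 0.0601
gripper_force: 0.0
```

Request:
move_arm:
  rows: [0,0,-1,0,0,0,-3,0,0,0,-7,0,0,0,-12,0,0,0,-17,0,0,0,-22,0,0,0,-25,0,0,0,-25,0]

```text
clock: 19.27
tcp_pos: [0.554, -0.0593, 0.3113]
orientation: [3.137, 0.15, 0.009]
contact_force: [-0.6, 0.4, -0.1]
grip_width: 0.06
gripper_force: 0.0
```

```bash
python3 - <<'E'
from h import *
o=r.get_obs();print(o["clock"],o["tcp_pos"],o["grip_width"],o["joints"])
# lid free edge: in top view pixels T(470,17) T(183,53) on top edge; solve angle from both corners and clip
x=np.array([.9954,.0958]);y=np.array([-.0958,.9954]);c=np.array([.545,.013])
for a in (1.8,1.9,2.0,2.1):
    for s in (-1,1):
        p=np.r_[c+x*(.075+.152*np.cos(a))+y*.147*s,.085+.152*np.sin(a)]
        print(a,s,(proj("top",p)-[135,150])*3,(proj("scene",p)-[130,140])*3.3)
E
```

```text
19.275 [ 0.55396889 -0.05928402  0.31131192] 0.05995132615095676 [ 0.33415849  0.25159158 -0.40832191  1.74209453  0.10892625  1.16399284
 -1.58058353]
1.8 -1 [486.50742576  88.00587346] [291.17530771 144.45279455]
1.8 1 [189.18492333 127.36174633] [596.24680626  90.69338465]
1.9 -1 [488.44396303 103.32102781] [288.83280078 133.85806805]
1.9 1 [191.31097119 142.76921534] [591.57271526  80.77164788]
2.0 -1 [490.14709646 118.50067829] [286.71521201 124.68483722]
2.0 1 [193.56449419 157.9917347 ] [586.94200126  72.26446028]
2.1 -1 [491.59499157 133.33980832] [284.84192147 117.00556822]
2.1 1 [195.91420079 172.82357207] [582.4083859   65.23702789]
```

```bash
python3 - <<'E'
from h import *
x=np.array([.9954,.0958]);y=np.array([-.0958,.9954]);c=np.array([.545,.013])
for a in (1.7,1.8,1.9,2.0,2.1):
    p=[np.r_[c+x*(.075-.152*np.cos(a))+y*.147*s,.085+.152*np.sin(a)] for s in (-1,1)]
    print(a,*[((proj("top",q)-[135,150])*3).round() for q in p],*[((proj("scene",q)-[130,140])*3.3).round() for q in p],p[0].round(3),p[1].round(3))
E
```

```text
1.7 [478.  35.] [183.  74.] [301. 192.] [612. 136.] [ 0.653 -0.124  0.236] [0.625 0.168 0.236]
1.8 [475.  22.] [182.  60.] [304. 208.] [617. 151.] [ 0.668 -0.123  0.233] [0.64  0.17  0.233]
1.9 [473.   9.] [181.  47.] [307. 224.] [620. 167.] [ 0.683 -0.121  0.229] [0.654 0.171 0.229]
2.0 [470.  -2.] [180.  36.] [310. 240.] [624. 183.] [ 0.697 -0.12   0.223] [0.669 0.173 0.223]
2.1 [467. -12.] [180.  25.] [313. 257.] [627. 199.] [ 0.71  -0.119  0.216] [0.682 0.174 0.216]
```

```bash
python3 - <<'E'
from h import *
print("bottle",ray("top",198,133,.19),"mug",ray("top",298,140,.09))
print(r.get_obs()["tcp_pos"], rel([.711,-.041,.311]))
E
```

```text
bottle [0.7745 0.1669] mug [ 0.7766 -0.1581]
[ 0.55396889 -0.05928402  0.31131192] [15.81 -0.32  0.12]
```

Request:
move_arm:
  rows: [2,0,0,0,6,0,0,0,10,0,0,0,14,0,0,0,15.8,0,0,0,15.8,0,0,0,15.8,0,0,0]
  fingers: 0

```text
clock: 20.15
tcp_pos: [0.709, -0.0446, 0.3071]
orientation: [3.138, 0.15, -0.003]
contact_force: [0.4, -0.1, -0.3]
grip_width: -0.0
gripper_force: 0.0
```

Request:
move_arm:
  rows: [0.2,0,2,0,0.2,0,4,0,0.2,0,6,0,0.2,0,8,0,0.2,0,8.8,0,0.2,0,8.8,0]

```text
clock: 20.9
tcp_pos: [0.7117, -0.0442, 0.219]
orientation: [-3.138, -0.15, 0.002]
contact_force: [-0.9, -0.2, 0.7]
grip_width: -0.0002
gripper_force: 0.0
```

```bash
python3 - <<'E'
from h import *
a=r.grab_frame("scene");b=r.grab_frame("top")
f=lambda i:cv2.resize(i,None,fx=3.5,fy=3.5,interpolation=cv2.INTER_CUBIC)
cv2.imwrite("pics/c4.png",np.hstack([f(a[150:260,200:310]),f(b[130:240,200:310])]))
o=r.get_obs();print(o["clock"],o["tcp_pos"],o["contact_force"]);print(rel([.711,-.041,.219]))
E
```

```text
21.0 [ 0.71242128 -0.04414282  0.22056594] [ 0.90204915 -0.19571432  0.53090993]
[-0.11 -0.33  0.16]
```

View pics/c4.png

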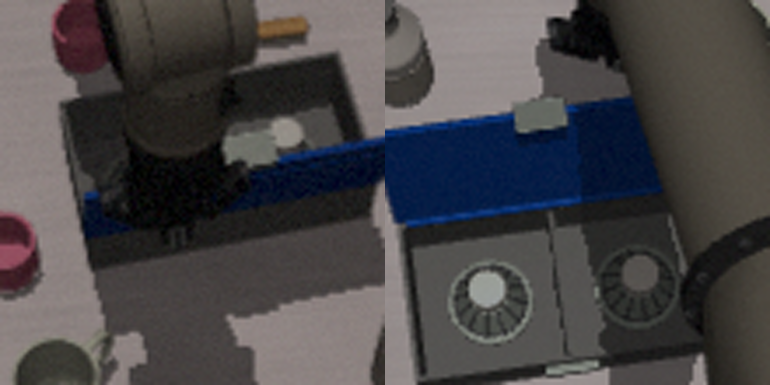

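Both filters stand upright, one per compartment, at right-half crop (490,295) and (640,280). The closed fingertips at left-half crop (175,235) are behind the lid. Now I sweep the lid shut.

Request:
move_arm:
  rows: [-1.5,0,0,0,-3.5,0,-0.3,0,-5.5,0,-0.6,0,-7.2,0,-0.8,0,-8.5,0,-1,0,-9.8,0,-0.8,0,-11.1,0,-0.5,0,-12.4,0,-0.1,0,-13.5,0,0.5,0,-14.7,0,1.2,0]

```text
clock: 22.25
tcp_pos: [0.5647, -0.0584, 0.2072]
orientation: [3.138, 0.15, -0.001]
contact_force: [1.3, -0.4, 0.8]
grip_width: -0.0001
gripper_force: 0.8
```

Request:
move_arm:
  rows: [-1,0,0.7,0,-1.9,0,1.6,0,-2.8,0,2.6,0,-3.5,0,3.6,0,-4.2,0,4.7,0,-4.7,0,5.9,0,-5.2,0,7.1,0,-5.5,0,8.2,0,-5.6,0,8.9,0,-5.6,0,8.9,0]

```text
clock: 23.5
tcp_pos: [0.5094, -0.0635, 0.1181]
orientation: [-3.138, -0.15, 0.002]
contact_force: [0.1, 1.0, 0.4]
grip_width: -0.0
gripper_force: 0.0
```

Request:
move_arm:
  rows: [0,0,0.2,0,0,0,0.4,0,0,0,0.6,0,0,0,0.7,0,0,0,0.7,0]

```text
clock: 24.12
tcp_pos: [0.5099, -0.0636, 0.1118]
orientation: [3.138, 0.15, 0.0]
contact_force: [1.0, -1.0, 0.1]
grip_width: -0.0002
gripper_force: 0.0
```

Request:
move_arm:
  rows: [0,0,0.15,0,0,0,0.3,0,0,0,0.3,0]

```text
clock: 24.5
tcp_pos: [0.5099, -0.0636, 0.1087]
orientation: [-3.138, -0.15, 0.0]
contact_force: [0.1, 0.3, 0.1]
grip_width: 0.0003
gripper_force: 0.0
```

```bash
python3 - <<'E'
from h import *
a=r.grab_frame("scene");b=r.grab_frame("top")
f=lambda i:cv2.resize(i,None,fx=3.5,fy=3.5,interpolation=cv2.INTER_CUBIC)
cv2.imwrite("pics/c5.png",np.hstack([f(a[150:260,200:310]),f(b[150:260,200:310])]))
E
```

```text
(no output)
```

View pics/c5.png

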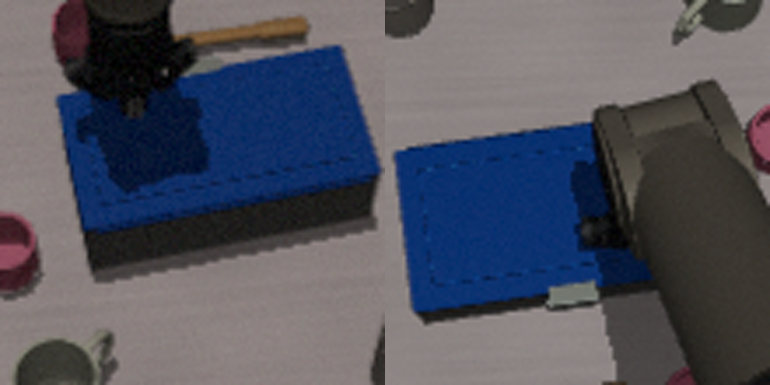

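The blue lid lies over the whole bin and looks shut. I'll press down gently until there's contact, to make sure.

Request:
move_arm:
  rows: [0,0,0.1,0,0,0,0.2,0,0,0,0.3,0,0,0,0.3,0]

```text
clock: 25.1
tcp_pos: [0.5099, -0.0636, 0.107]
orientation: [3.137, 0.15, 0.0]
contact_force: [-4.9, 0.3, 14.3]
grip_width: -0.0001
gripper_force: 7.0
```

Request:
move_arm:
  rows: [0,0,0.1,0,0,0,0.2,0,0,0,0.2,0]

```text
clock: 25.48
tcp_pos: [0.51, -0.0636, 0.1067]
orientation: [3.136, 0.15, 0.0]
contact_force: [-10.5, 0.4, 33.5]
grip_width: 0.0003
gripper_force: 16.8
```

Hard stop: the lid is fully shut. Retreat.

Request:
move_arm:
  rows: [0,0,-0.5,0,0,0,-2,0,0,0,-6,0,0,0,-11,0,0,0,-16,0,0,0,-20,0,0,0,-20,0]

```text
clock: 26.35
tcp_pos: [0.5117, -0.0634, 0.3078]
orientation: [3.137, 0.15, 0.011]
contact_force: [-0.3, -0.2, -1.0]
grip_width: 0.0001
gripper_force: 0.0
```

Request:
move_arm:
  rows: [0,4,0,0,0,9,0,0,0,14,0,0,0,19,0,0,0,24,0,0,0,29,0,0,0,33,0,0,0,33,0,0,0,33,0,0]

```text
clock: 27.48
tcp_pos: [0.5412, -0.391, 0.3028]
orientation: [-3.136, -0.151, 0.002]
contact_force: [0.1, 0.6, 0.2]
grip_width: -0.0
gripper_force: 0.0
```

```bash
python3 - <<'E'
from h import *
a=r.grab_frame("scene");b=r.grab_frame("top")
cv2.imwrite("pics/f.png",np.vstack([a[120:300,60:460],b[100:290,60:460]]))
o=r.get_obs();print(o["clock"],o["tcp_pos"],o["contact_force"],o["qvel"])
E
```

```text
27.575 [ 0.54167048 -0.39027691  0.30354332] [ 0.04809663  0.11918687 -0.39511287] [-0.00278804 -0.00781184  0.00162595 -0.00481356  0.00136783  0.00150813
 -0.00041498]
```

View pics/f.png

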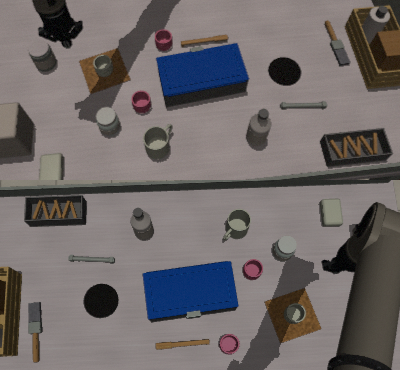

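The lid is shut flat and the pad is empty. The ramekin is upright on the mat at (103,65) in the upper half, the bystanders haven't moved, and the arm is clear.

```bash
python3 -c "
from bench import r
print(r.hand_in())"
```

```text
the job is handed in; nothing more can be done
None
```

The job is handed in at about 27.6 s: the ramekin is upright on the cork mat, each compartment holds one upright filter, the lid is fully shut, and the bystanders look unmoved in the last pictures; no verdict was returned.

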